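Clamp a pellet die in the bench screw press

ROBOT

A 6-joint arm with a two-finger parallel gripper is mounted at the origin on the work surface. World frame = base frame: x ahead of the robot, y to its left, z up, the work surface at z = 0. Lengths are in mm, angles in degrees, forces in N, time in s.
With the tool pointing down it reaches from about 350 to 850 mm from the base axis. Payload 8.1 kg.
Tool frame: the origin (TCP) lies midway between the tips of the shut fingers; the grasp point (between the pads) lies 19 mm behind it (r.grip_depth is the distance from the TCP to the grasp point, in mm); z points along the fingers, y is the direction in which the jaws open and shut (so a half turn about z gives the same grasp; the last joint's range is limited). The gripper opens to 85 mm and grips with 20 to 120 N. Pads are 22 mm wide; open, the fingers measure 114 mm over their backs; the gripper's body (76 mm by 85 mm) begins 54 mm behind the grasp point. The pads swing forward as they close: fully open they stand 13 mm farther back than shut.
Start: joints at [-72.559, 7.471, 85.268, -0, 87.261, -4.893], TCP at [228.022, -554.988, 231.292] pointing down, gripper open.
Joint ranges: [-169.43, 169.43], [-51.17, 129.36], [1.28, 143.12], [-76.62, 256.62], [0, 156.53], [-152.29, 152.29]. Speed limits (degrees/s): [136.94, 136.94, 159.86, 180, 180, 180].

INTERFACE

Orientations are given as [roll, pitch, yaw] about the fixed x, y, z axes, in that order (R = Rz(yaw) Ry(pitch) Rx(roll)).
In Python, from bench import r, imaging gives the robot as it stands.
- The arm moves only by the shell command python3 -m creep 'ROWS' [FORCE]. ROWS is text: rows parted by semicolons, each of 7 numbers parted by spaces: the shift along the tool's x, y, z in cm, then the turn, a rotation vector about the tool's x, y, z in degrees, then the finger opening in cm, from 0 to 8.54. In form: dx dy dz ax ay az gripper; .... A call has 1 to 20 rows; each row is the pose to reach, as a shift and turn from the pose measured when the call began, along the tool's axes at that moment; what a row does not reach only later rows make up. A row lasts 1/10 s, in which the tool goes at most 50 mm and 8.59 degrees, less where a joint would pass 70% of its speed; a pose out of reach is approached as far as the arm can. A call with a gripper value outside its range is refused whole. The fingers move at their own pace and stop on an object; FORCE is the grip in N (left out, the last holds). Time passes only in rows, so rows that repeat a pose let the fingers close. It gives the time, the measured TCP pose, the force and the opening at its end, in the units of the state.
- r.sense(): the state, without advancing time (a new reading comes with each control period).
- imaging.snapshot(name): name is "side" or "top"; returns the picture (384x512x3 uint8, red, green, blue); there is no depth.
- imaging.camera_info(name): a dict with "camera_matrix" (3x3 intrinsics, pixels), "k1" (the pictures are not rectified: a ray, as slopes to the right and down, at radius r is drawn at 1 + k1 r^2 times it, then the intrinsics apply), "R" (3x3) and "t" (3): a world point X has camera coordinates R X + t. Camera axes: x right, y down, z forward; pixel columns grow to the right and rows downward; lengths in mm; the calibration is good to about 2 mm. A picture is of the moment at which its call begins. camera_info takes no time and is no camera call.
- r.hand_in(): hands the job in, once; it reports no verdict.
The state is a dict: "time": time; "joint_pos": joint angles; "qd": joint speeds; "joint_efforts": joint torques, N m; "tool_pos": TCP position; "tcp_rot": TCP orientation; "ft_force": force on the tool from outside, world axes, zero at the start; "wrist_torque": the same for the moment, N m; "finger_gap": finger opening in mm.
Only numpy, scipy, OpenCV 4.12 (cv2) and the standard library are available. Lean on these libraries where they do the work, as an engineer would, in place of code of your own. Each camera call takes 0.05 s, during which the arm holds its last target.

TASK

Slide the tray with the steel pellet die fully home under the screw of the bench press, then wind the handwheel clockwise until the foot just meets the die's plunger, and from that first contact give it another quarter turn, no more, and let go. Leave the tray home and the screw tightened, and do not disturb the glassware and other things on the bench.

Things in the scene. Friction and masses are not known exactly. Their poses are not given: they have to be found in the camera images.
- press: grey cast C-frame screw press, fixed. Origin: under its base plate, on the upright screw axis. Its x axis is the direction the tray slides in, towards the press's spine; z up. Base plate 280 x 150 x 24 mm, centred on the axis, long side along x. Spine 60 x 80 mm at x = 75 to 135 mm.
- press_head (a point): centre, on the screw axis, of the head that carries the screw: 80 mm wide, from x = -40 to +135 mm, 175 to 225 mm above the bench (this point 200 mm).
- tray: sliding aluminium tray with the steel die fixed on it. Origin: die's axis at the tray's underside, 24 mm above the bench; axes as the press's. In the press's frame its x is 0 when fully home at its rigid stop, -90 mm fully out; starts 65 to 90 mm out. About 3 N of friction; stays where it is left. Tray 240 x 90 x 12 mm, reaching 195 mm from the die's axis on the handle side.
- tray_handle (a point): centre of the tray's upright black handle grip: cylinder of 24 mm diameter, 36 mm tall, on a thinner neck, this point 71 mm above the bench, tray top 36 mm above the bench. It stands 180 mm from the die's axis, on the side away from the spine.
- die_top (a point): centre of the top of the steel pellet die (58 mm diameter, 50 mm tall), 86 mm above the bench. A dark steel plunger (24 mm, head 30 mm diameter) stands out of it; the plunger's top is 13 to 21 mm above this point, differing each time and not measured. It does not yield to the press.
- ram: steel spindle; goes straight down without turning. Origin: centre of the underside of its 42 mm round foot while unloaded: 124 mm above the bench at wheel value 0, 16 mm lower per clockwise turn. The foot sits on disc springs: from first contact the force on the plunger grows by 40 N per mm of travel, 160 N in a quarter turn. Over 245 N cracks the pellet.
- wheel (a joint): angle of the handwheel in rad, growing clockwise seen from above, which lowers the spindle; several turns. Starts between 0 and 1.8. Stays where it is left, also under load. Pushing the knob along its circle takes about 8 N while the foot is free; from first contact this grows evenly, by 5.8 N per quarter turn.
- wheel_centre (a point): point on the screw axis level with the centre of the knob's grip, 278 mm above the bench. The knob goes round it at a radius of 70 mm.
- wheel_knob (a point): centre of the grip of the upright black crank knob on the handwheel's rim: cylinder of 24 mm diameter, 252 to 305 mm above the bench, centre 278 mm. It spins freely about its own upright axis, so a hand may keep its heading while carrying it round. The wheel lies flat below it, its top 246 mm above the bench; nothing else there is higher than 255 mm.
- flask_a: stoppered glass flask, 50 mm wide, 112 mm tall; bystander
- flask_b: stoppered glass flask, 60 mm wide, 132 mm tall; bystander
- beaker: glass beaker, 64 mm wide, 75 mm tall; bystander
- spare_die: small spare steel die, 52 mm diameter, 40 mm tall; bystander
- cuvette_case: flat grey case, 70 x 110 x 28 mm; bystander
- mortar: white ceramic bowl, 90 mm wide, 50 mm tall; bystander
- vial: amber glass vial, 28 mm diameter, 50 mm tall; bystander

How it is judged (in metres and radians):
On the way, in this order (a step that is already met when the one before it is completed fails the run):
1. the tray is home at its stop (within 3 mm), the screw not yet touching the die (x of tray in the frame of press above -0.003 m and contact force between ram and tray below 1 N), for 0.2 s.
2. with the tray home, the foot has met the plunger (x of tray in the frame of press above -0.003 m and contact force between ram and tray above 3 N), for 0.1 s.
At the end, for the whole second after the job is handed in: The tray is home within 3 mm, the wheel is at rest and the foot presses the die with 105 to 215 N, that is 0.17 to 0.34 of a turn past first contact (x of tray in the frame of press above -0.003 m and contact force between ram and tray between 105 and 215 N and velocity of joint wheel between -0.05 and 0.05 rad/s); the robot touches nothing.
It fails at once if the foot presses the die with more than 245 N (wound more than about 0.38 turn past contact) (contact force between ram and tray above 245 N).
It fails at once if the foot presses the die while the tray is not home (contact force between ram and tray above 3 N and x of tray in the frame of press below -0.005 m).
It fails at once if a bystander is moved by more than 20 mm (distance of any of flask_a, flask_b, beaker, spare_die, cuvette_case, mortar, vial from where it was at the start of the episode above 0.02 m).
It also fails if it takes over 72 s, if anything falls off the work surface, if the arm or the gripper's body presses on something with over 40 N, if the wrist force passes 120 N, or if a joint passes its speed limit or range.

## Working session

There is one attempt and no reset: what is moved stays moved. The work goes in short steps, Python scripts to look and compute and a shell command to move; the robot and the scene stay as the last step left them, time stands still between calls to the robot, and variables do not carry over. Pictures are saved under pics/ and viewed, and the job is handed in when it is done.

```bash
ls; mkdir -p pics
python3 - <<'E'
from bench import r, imaging
import cv2, numpy as np
for n in("side","top"):
    im=imaging.snapshot(n); cv2.imwrite(f"pics/{n}0.png",im[:,:,::-1])
    print(n,imaging.camera_info(n))
print(r.sense(), r.grip_depth)
E
```

```text
pics
side {'camera_matrix': array([[441.4312594 ,   0.        , 254.46652872],
       [  0.        , 441.4312594 , 185.69106042],
       [  0.        ,   0.        ,   1.        ]]), 'k1': 0.00846130297138683, 'R': array([[-0.93672626,  0.34943193,  0.02100592],
       [ 0.20147571,  0.58722494, -0.78394796],
       [-0.28627165, -0.73011245, -0.62047107]]), 't': array([ 511.6931986 ,  -15.98397362, 1551.88559736])}
top {'camera_matrix': array([[402.92567947,   0.        , 254.52059737],
       [  0.        , 402.92567947, 195.33652474],
       [  0.        ,   0.        ,   1.        ]]), 'k1': -0.07192205655292033, 'R': array([[-0.01856066, -0.99964129,  0.01930775],
       [-0.9928148 ,  0.01614382, -0.11856706],
       [ 0.11821283, -0.02136971, -0.99275831]]), 't': array([  40.54955364,  557.88610079, 1329.10346564])}
{'time': 0.1, 'joint_pos': array([-7.25579571e+01,  7.51083100e+00,  8.53233741e+01, -1.46515102e-03,
        8.72612043e+01, -4.89177901e+00]), 'qd': array([ 0.00206056, -0.09711488, -0.12001026,  0.01292273, -0.03725833,
       -0.01537796]), 'joint_efforts': array([ 2.20805807e-03, -5.70946991e+01, -5.01945305e+01, -6.08075339e-06,
        8.06102820e-03,  1.62001851e-05]), 'tool_pos': array([ 227.87705364, -554.50797256,  230.34560093]), 'tcp_rot': array([-1.79904813e+02, -6.67790732e-03,  2.23338876e+01]), 'ft_force': array([-0.63728161, -0.1075482 ,  0.75340213]), 'wrist_torque': array([-0.0082703 , -0.00942952, -0.02179401]), 'finger_gap': 85.27413325273338} 18.700000000000003
```

View pics/side0.png

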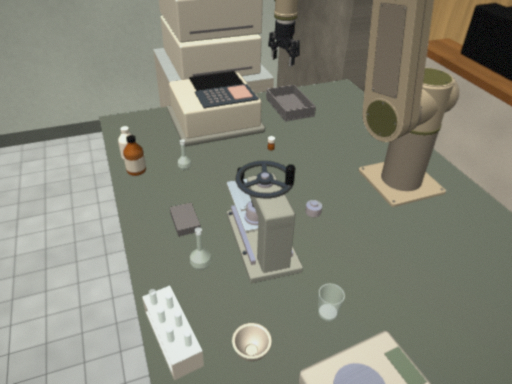

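View pics/top0.png

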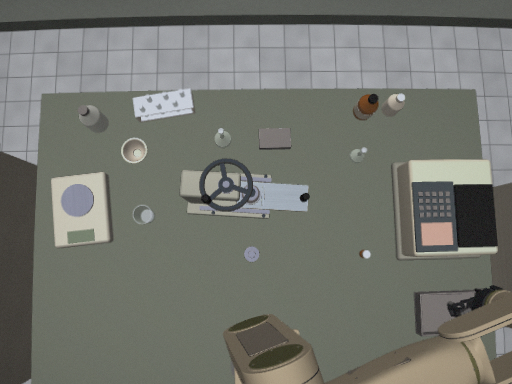

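Top view: tray handle is near (305,197), knob near (206,199), wheel hub near (226,185). The spine points left (+y). Next I zoom in and measure.

```bash
cat > h.py <<'E'
import numpy as np, cv2
from bench import r, imaging
def ray(n,u,v):
    c=imaging.camera_info(n); K=c["camera_matrix"]
    d=np.array([(u-K[0,2])/K[0,0],(v-K[1,2])/K[1,1]]); s=d.copy()
    for _ in range(20): s=d/(1+c["k1"]*(s@s))
    R=c["R"]; return -R.T@c["t"], R.T@np.r_[s,1]
def plane(n,u,v,z):
    o,d=ray(n,u,v); return o+d*(z-o[2])/d[2]
def proj(n,X):
    c=imaging.camera_info(n); p=c["R"]@np.array(X,float)+c["t"]; s=p[:2]/p[2]
    s=s*(1+c["k1"]*(s@s)); K=c["camera_matrix"]; return s*K[0,0]+K[:2,2]
def tri(a,b):
    o1,d1=ray("top",*a); o2,d2=ray("side",*b)
    A=np.c_[d1,-d2]; s=np.linalg.lstsq(A,o2-o1,rcond=None)[0]
    p,q=o1+d1*s[0],o2+d2*s[1]; return (p+q)/2,np.linalg.norm(p-q)
def blobs(im,box,thr=45):
    x0,y0,x1,y1=box; g=im[y0:y1,x0:x1].max(axis=2)
    m=(g<thr).astype(np.uint8); n,l,s,c=cv2.connectedComponentsWithStats(m)
    return [(s[i,4],c[i]+[x0,y0],s[i,:4]+[x0,y0,0,0]) for i in range(1,n) if s[i,4]>8]
E
python3 - <<'E'
from h import *
t=cv2.imread("pics/top0.png");s=cv2.imread("pics/side0.png")
cv2.imwrite("pics/tz.png",cv2.resize(t[140:240,170:330],None,fx=5,fy=5,interpolation=cv2.INTER_CUBIC))
cv2.imwrite("pics/sz.png",cv2.resize(s[150:290,215:325],None,fx=4,fy=4,interpolation=cv2.INTER_CUBIC))
for b in blobs(t,(290,185,320,210)): print("th",b)
for b in blobs(t,(196,150,260,215)): print("tw",b)
for b in blobs(s,(230,155,300,200)): print("sw",b)
E
```

```text
th (np.int32(52), array([304.28846154, 196.67307692]), array([300, 193,   9,   8]))
tw (np.int32(71), array([205.83098592, 198.88732394]), array([201, 194,  11,  10]))
sw (np.int32(151), array([289.57615894, 174.7615894 ]), array([286, 165,   9,  21]))
sw (np.int32(19), array([241.94736842, 176.36842105]), array([241, 172,   3,  11]))
```

```bash
echo
```

```text
(no output)
```

View pics/tz.png

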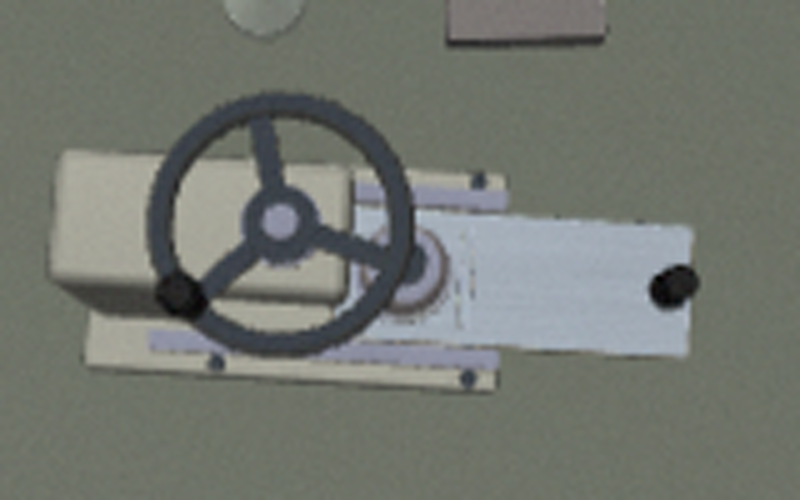

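View pics/sz.png

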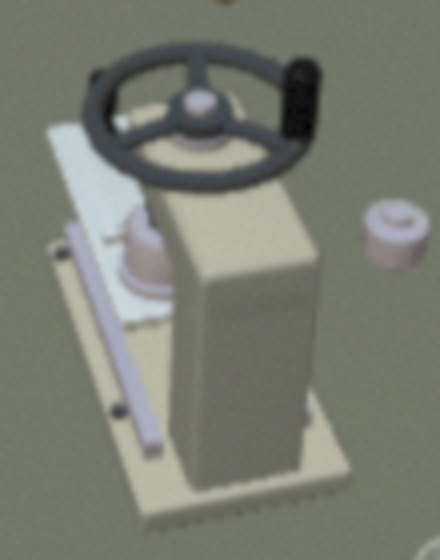

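Run:
```python
from h import *
z=lambda a,b:(170+(a-2)/5,140+(b-2)/5)
hub=plane("top",*z(279.5,224.5),243); print("rim c",hub, "hubcap",plane("top",*z(281,222),255))
print("side hub",plane("side",215+200/4,150+102/4,255), "siderim",plane("side",215+200/4,150+116/4,243))
print("knob",tri((205.83,198.89),(289.58,174.76)),plane("top",205.83,198.89,285))
h=plane("top",304.3,196.7,76); print("handle",h)
print("side handle proj",proj("side",[h[0],h[1],71]))
a=plane("top",*z(693,228),36);b=plane("top",*z(688,355),36);print("tray end",a,b,(a+b)/2,np.linalg.norm(a-b))
c=plane("top",*z(505,175),24);d=plane("top",*z(496,390),24);e=plane("top",*z(86,366),24);print("base",c,d,e,np.linalg.norm(c-d),np.linalg.norm(d-e),"ctr",(c+e)/2)
for p,q in((d,e),(a,b)): v=q-p; print(np.degrees(np.arctan2(v[1],v[0])))
v=hub-h;print("axis dir",np.degrees(np.arctan2(v[1],v[0])),np.hypot(v[0],v[1]))
k=tri((205.83,198.89),(289.58,174.76))[0]-hub; print("knob r",np.hypot(k[0],k[1]),np.degrees(np.arctan2(k[1],k[0])))
```

```text
rim c [566.04601679 117.80387998 243.        ] hubcap [565.69168579 116.33283784 255.        ]
side hub [570.45147561 127.20567925 255.        ] siderim [569.74168014 126.57810751 243.        ]
knob (array([521.98084347, 170.7455507 , 276.55668035]), np.float64(0.4563705617755678)) [520.83379507 170.01032232 285.        ]
handle [ 546.2005452  -131.55484144   76.        ]
side handle proj [240.91855724 173.84319133]
tray end [ 589.82033976 -152.02799156   36.        ] [ 503.44745307 -145.67444773   36.        ] [ 546.63389642 -148.85121965   36.        ] 86.60625308530626
base [630.21236801 -25.79450211  24.        ] [482.92839564 -16.26494103  24.        ] [503.82810712 260.70795742  24.        ] 147.59194101206367 277.760300292975 ctr [567.02023756 117.45672765  24.        ]
85.68477540222989
175.7929300144093
axis dir 85.44964720781421 250.1471860502957
knob r 68.8807665393911 129.77177639354588
```

Screw axis is at about (566.5, 117.6), press x heading about 85.6°. The handle is about 250 mm from the axis, so the tray is 70 mm out. The knob radius measures 69 mm against 70 given. Now the shift to above the handle.

```bash
cat >> h.py <<'E'
from scipy.spatial.transform import Rotation as Ro
def shift(*pts,yaw=None):
    s=r.sense(); R=Ro.from_euler("xyz",s["tcp_rot"],degrees=True)
    for p in pts:
        print("shift cm",np.round(R.inv().apply(np.array(p)-s["tool_pos"])/10,2))
    if yaw is not None: print("rotvec",np.round((R.inv()*Ro.from_euler("xyz",[180,0,yaw],degrees=True)).as_rotvec(degrees=True),2))
    print("at",s["time"],s["tool_pos"],s["tcp_rot"],s["ft_force"],s["finger_gap"])
E
python3 -c "
from h import *
shift([546.7,-131.6,150],[546.7,-131.6,52],yaw=-4.4)
print(proj('side',[566.5,117.6,255]))"
```

```text
shift cm [ 45.56 -26.99   8.08]
shift cm [ 45.56 -26.97  17.88]
rotvec [-1.000e-01  2.000e-02  2.673e+01]
at 0.1 [ 227.87705364 -554.50797256  230.34560093] [-1.79904813e+02 -6.67790732e-03  2.23338876e+01] [-0.63728161 -0.1075482   0.75340213] 85.27413325273338
[265.05804694 173.09217897]
```

```bash
python3 -m creep '15 -9 2 0 0 9 8.5;30 -18 5 0 0 18 8.5;45.6 -27 8 0 0 26.7 8.5;45.6 -27 8 0 0 26.7 8.5;45.6 -27 8 0 0 26.7 8.5;45.6 -27 8 0 0 26.7 8.5;45.6 -27 8 0 0 26.7 8.5;45.6 -27 8 0 0 26.7 8.5;45.6 -27 8 0 0 26.7 8.5;45.6 -27 8 0 0 26.7 8.5;45.6 -27 8 0 0 26.7 8.5;45.6 -27 8 0 0 26.7 8.5;45.6 -27 8 0 0 26.7 8.5;45.6 -27 8 0 0 26.7 8.5;45.6 -27 8 0 0 26.7 8.5;45.6 -27 8 0 0 26.7 8.5' 20
python3 -c "
from h import *
for n in('top','side'): cv2.imwrite(f'pics/{n}1.png',imaging.snapshot(n)[:,:,::-1])
shift([546.7,-131.6,52],yaw=-4.4)"
```

```text
time: 1.7
tool_pos: [546.7, -132.5, 151.2]
tcp_rot: [-179.9, 0.0, -4.5]
ft_force: [-0.2, -1.0, 0.1]
finger_gap: 84.8
shift cm [-0.01 -0.04  9.91]
rotvec [-0.08  0.02 -0.05]
at 1.8 [ 546.77839015 -132.19366171  151.11098479] [-1.79919472e+02  1.58863986e-02 -4.44563582e+00] [0.91808692 0.16726121 0.82231758] 84.70940757797618
```

View pics/top1.png

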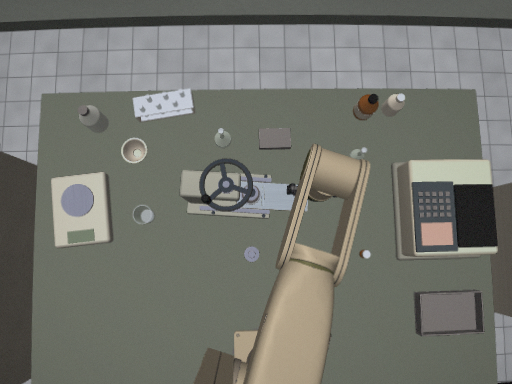

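View pics/side1.png

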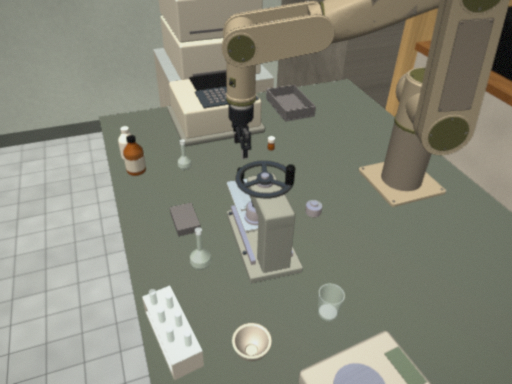

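The gripper hangs over the handle (side view about (243,150)) and clear of everything. Next: descend and grip.

```bash
python3 -m creep '0 0 4 0 0 0 8.5;0 0 8 0 0 0 8.5;0 0 9.9 0 0 0 8.5;0 0 9.9 0 0 0 8.5;0 0 9.9 0 0 0 8.5;0 0 9.9 0 0 0 1.5;0 0 9.9 0 0 0 1.5;0 0 9.9 0 0 0 1.5;0 0 9.9 0 0 0 1.5;0 0 9.9 0 0 0 1.5;0 0 9.9 0 0 0 1.5;0 0 9.9 0 0 0 1.5;0 0 9.9 0 0 0 1.5' 40
python3 -c "
from h import *
for n in('side',): cv2.imwrite(f'pics/{n}2.png',imaging.snapshot(n)[:,:,::-1])
shift([552.7,-61.9,52],yaw=-4.4)"
```

```text
time: 3.1
tool_pos: [547.3, -132.3, 53.0]
tcp_rot: [-179.9, -0.1, -4.4]
ft_force: [-2.1, 0.1, 6.6]
finger_gap: 23.1
shift cm [-0.01 -7.06  0.11]
rotvec [-0.05 -0.05 -0.05]
at 3.15 [ 547.29250214 -132.32442321   53.02896683] [-1.79945348e+02 -4.89668031e-02 -4.44590318e+00] [-1.7505043  -0.97117634  6.56882243] 22.919286902354575
```

View pics/side2.png

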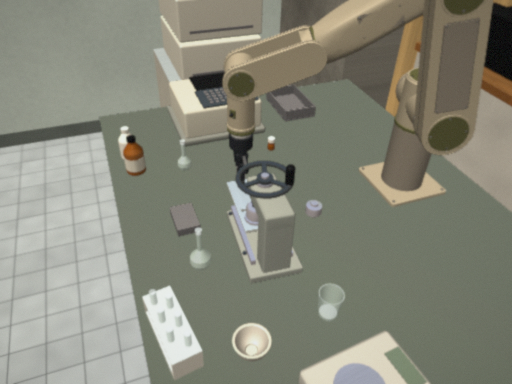

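Held with a 23 mm gap, which matches the 24 mm grip. Push along the slide.

```bash
python3 -m creep '0 -0.7 0 0 0 0 1.5;0 -1.5 0 0 0 0 1.5;0 -2.5 0 0 0 0 1.5;0 -3.5 0 0 0 0 1.5;0 -4.5 0 0 0 0 1.5;0 -5.3 0 0 0 0 1.5;0 -6 0 0 0 0 1.5;0 -6.3 0 0 0 0 1.5;0 -6.4 0 0 0 0 1.5;0 -6.5 0 0 0 0 1.5'
python3 -m creep '0 -0.1 0 0 0 0 1.5;0 -0.2 0 0 0 0 1.5;0 -0.3 0 0 0 0 1.5'
python3 -m creep '0 -0.1 0 0 0 0 1.5;0 -0.2 0 0 0 0 1.5;0 -0.3 0 0 0 0 1.5'
```

```text
time: 4.15
tool_pos: [552.4, -67.6, 53.1]
tcp_rot: [-180.0, -0.1, -4.4]
ft_force: [0.1, -2.9, 0.4]
finger_gap: 22.9
time: 4.45
tool_pos: [552.6, -64.7, 53.1]
tcp_rot: [-180.0, -0.1, -4.5]
ft_force: [-0.1, -3.9, 1.0]
finger_gap: 23.0
time: 4.75
tool_pos: [552.8, -61.8, 53.1]
tcp_rot: [-180.0, -0.1, -4.5]
ft_force: [-1.6, -9.7, 0.4]
finger_gap: 23.1
```

```bash
python3 -m creep '0 -0.1 0 0 0 0 1.5;0 -0.2 0 0 0 0 1.5;0 -0.2 0 0 0 0 1.5'
python3 -m creep '0 -0.1 0 0 0 0 1.5;0 -0.2 0 0 0 0 1.5;0 -0.2 0 0 0 0 1.5'
```

```text
time: 5.05
tool_pos: [552.8, -61.7, 53.1]
tcp_rot: [179.9, -0.1, -4.5]
ft_force: [-0.7, -12.6, -0.0]
finger_gap: 23.1
time: 5.35
tool_pos: [552.8, -61.8, 53.2]
tcp_rot: [179.7, -0.1, -4.5]
ft_force: [-1.0, -13.3, -0.4]
finger_gap: 23.2
```

The tray hit the stop at TCP (552.8, -61.8), within 0.2 mm of the prediction, so it is home and the axis estimate holds. Release and rise.

```bash
python3 -m creep '0 0 0 0 0 0 1.5;0 0 0 0 0 0 8.5;0 0 0 0 0 0 8.5;0 0 0 0 0 0 8.5;0 0 0 0 0 0 8.5;0 0 0 0 0 0 8.5;0 0 -4 0 0 0 8.5;0 0 -8 0 0 0 8.5;0 0 -13 0 0 0 8.5;0 0 -18 0 0 0 8.5;0 0 -23 0 0 0 8.5;0 0 -27 0 0 0 8.5;0 0 -28.5 0 0 0 8.5;0 0 -28.5 0 0 0 8.5'
python3 -c "
from h import *
for n in('side','top'): cv2.imwrite(f'pics/{n}3.png',imaging.snapshot(n)[:,:,::-1])
shift([521.5,171.2,335],[521.5,171.2,264],yaw=-4.4)"
```

```text
time: 6.75
tool_pos: [553.9, -60.4, 341.4]
tcp_rot: [179.6, -0.4, -4.5]
ft_force: [-0.1, 0.9, 0.2]
finger_gap: 85.5
shift cm [ -4.9  -22.82   0.03]
shift cm [ -4.89 -22.85   7.13]
rotvec [ 0.3   0.05 -0.12]
at 6.85 [552.36988949 -60.1178627  336.45940837] [ 1.79698910e+02  4.88847612e-02 -4.51830607e+00] [ 0.21029221  0.48477743 -1.36276803] 84.99742200827619
```

View pics/side3.png

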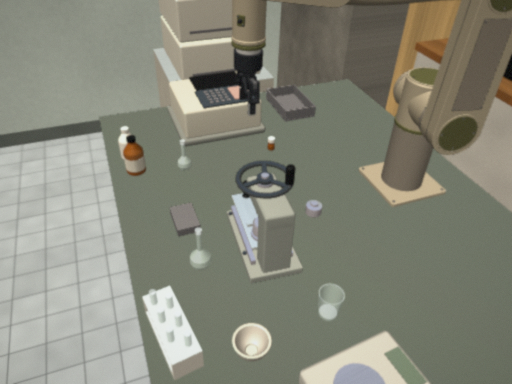

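View pics/top3.png

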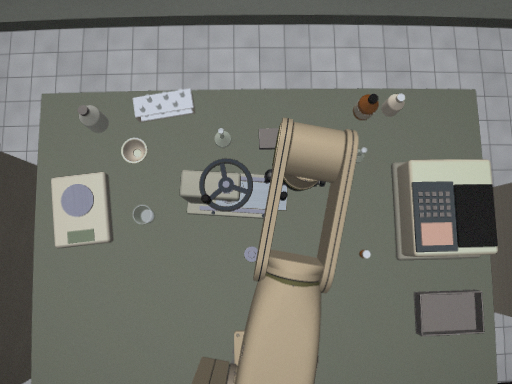

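The tray is in: the handle is now near (283,196) in the top view, and the knob has not moved from (206,199). Now to above the knob.

```bash
python3 -m creep '-1 -4 0 0.3 0 0 8.5;-2 -9 0 0.3 0 0 8.5;-3 -14 0 0.3 0 0 8.5;-4 -19 0 0.3 0 0 8.5;-4.9 -22.8 0 0.3 0 0 8.5;-4.9 -22.8 0 0.3 0 0 8.5;-4.9 -22.8 0 0.3 0 0 8.5;-4.9 -22.8 0 0.3 0 0 8.5'
python3 -c "
from h import *
print(proj('top',[552.7,-61.9,76]))
for n in('side','top'): cv2.imwrite(f'pics/{n}4.png',imaging.snapshot(n)[:,:,::-1])
shift([521.5,171.2,264],yaw=-4.4)"
```

```text
time: 7.65
tool_pos: [521.1, 170.0, 333.4]
tcp_rot: [179.9, 0.2, -4.6]
ft_force: [-0.6, 0.3, -0.4]
finger_gap: 85.4
[283.08564975 195.07629324]
shift cm [-0.   -0.16  7.04]
rotvec [ 0.04  0.12 -0.23]
at 7.75 [521.55874866 169.61679782 334.36234912] [ 1.79958009e+02  1.22699679e-01 -4.62689182e+00] [ 0.86539534 -0.83941837 -0.49641234] 85.11412345007939
```

View pics/side4.png

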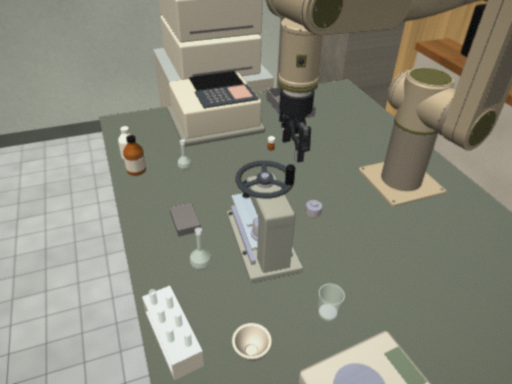

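The fingers are above the knob and straddle it. Descend and grip.

```bash
python3 -m creep '0 -0.16 2 0 0.1 0 8.5;0 -0.16 4.5 0 0.1 0 8.5;0 -0.16 7 0 0.1 0 8.5;0 -0.16 7 0 0.1 0 8.5;0 -0.16 7 0 0.1 0 8.5;0 -0.16 7 0 0.1 0 1.5;0 -0.16 7 0 0.1 0 1.5;0 -0.16 7 0 0.1 0 1.5;0 -0.16 7 0 0.1 0 1.5;0 -0.16 7 0 0.1 0 1.5;0 -0.16 7 0 0.1 0 1.5;0 -0.16 7 0 0.1 0 1.5;0 -0.16 7 0 0.1 0 1.5' 60
cat >> h.py <<'E'
C=np.array([566.6,117.6])
def plan(dangs,rad=70.,z=None):
    """tool-axis shifts (cm) for clockwise steps in degrees from the present knob angle"""
    s=r.sense(); R=Ro.from_euler("xyz",s["tcp_rot"],degrees=True); p=s["tool_pos"]
    v=p[:2]-C; a=np.degrees(np.arctan2(v[1],v[0])); t=np.radians(a-90)
    f=s["ft_force"]; tan=np.array([np.cos(t),np.sin(t)]); rr=v/np.linalg.norm(v)
    print("t %.2f ang %.2f rad %.2f z %.1f Ftan %.2f Frad %.2f Fz %.2f gap %.1f"%(s["time"],a,np.linalg.norm(v),p[2],f[:2]@tan,f[:2]@rr,f[2],s["finger_gap"]),s["tcp_rot"].round(2))
    for d in dangs:
        b=np.radians(a-d); q=np.r_[C+rad*np.array([np.cos(b),np.sin(b)]),264]
        print(d,*np.round(R.inv().apply(q-p)/10,2))
E
python3 -c "
from h import *
for n in('side','top'): cv2.imwrite(f'pics/{n}5.png',imaging.snapshot(n)[:,:,::-1])
plan(range(6,121,6))"
```

```text
time: 9.05
tool_pos: [521.8, 170.9, 265.2]
tcp_rot: [179.9, -0.0, -4.6]
ft_force: [-1.5, -2.3, 5.8]
finger_gap: 22.5
t 9.15 ang 130.02 rad 69.60 z 265.2 Ftan -2.48 Frad -1.56 Fz 5.78 gap 23.0 [ 1.7994e+02 -5.0000e-02 -4.6400e+00]
6 0.52 -0.52 0.12
12 1.11 -0.94 0.12
18 1.75 -1.31 0.12
24 2.42 -1.6 0.12
30 3.12 -1.82 0.12
36 3.84 -1.97 0.12
42 4.57 -2.04 0.12
48 5.3 -2.04 0.13
54 6.03 -1.96 0.13
60 6.74 -1.8 0.13
66 7.44 -1.57 0.13
72 8.11 -1.27 0.13
78 8.74 -0.9 0.13
84 9.33 -0.46 0.13
90 9.87 0.03 0.13
96 10.36 0.58 0.13
102 10.78 1.17 0.13
108 11.15 1.81 0.13
114 11.44 2.48 0.13
120 11.66 3.18 0.14
```

View pics/side5.png

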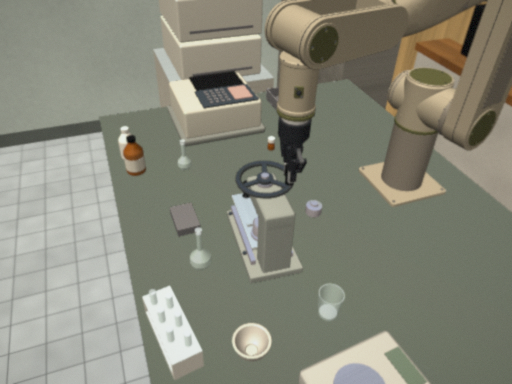

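The knob is held (23 mm gap, radius 69.6). Contact is at least about 280° away by the numbers. First 120°.

```bash
python3 -m creep '0.52 -0.52 0 0 0 0 1.5;1.11 -0.94 0 0 0 0 1.5;1.75 -1.31 0 0 0 0 1.5;2.42 -1.6 0 0 0 0 1.5;3.12 -1.82 0 0 0 0 1.5;3.84 -1.97 0 0 0 0 1.5;4.57 -2.04 0 0 0 0 1.5;5.3 -2.04 0 0 0 0 1.5;6.03 -1.96 0 0 0 0 1.5;6.74 -1.8 0 0 0 0 1.5'
python3 -c "
from h import *
plan([6,12,18,24,30,36,48,60,72,84,96,108,120,132,144])"
```

```text
time: 10.15
tool_pos: [589.4, 184.0, 265.3]
tcp_rot: [180.0, 0.1, -4.6]
ft_force: [-8.6, -0.6, 5.3]
finger_gap: 22.8
t 10.15 ang 71.03 rad 70.19 z 265.3 Ftan -7.97 Frad -3.39 Fz 5.34 gap 22.8 [ 1.7996e+02  1.2000e-01 -4.5900e+00]
6 0.69 0.24 0.13
12 1.37 0.53 0.13
18 2.01 0.89 0.13
24 2.6 1.31 0.13
30 3.15 1.8 0.12
36 3.65 2.34 0.12
48 4.46 3.55 0.12
60 5.0 4.92 0.12
72 5.24 6.36 0.12
84 5.18 7.82 0.13
96 4.82 9.24 0.13
108 4.17 10.55 0.13
120 3.26 11.7 0.13
132 2.13 12.63 0.13
144 0.83 13.31 0.14
```

Tangential force reads -8.0 N, matching the free-running figure. Continue.

```bash
python3 -m creep '0.69 0.24 0 0 0 0 1.5;1.37 0.53 0 0 0 0 1.5;2.6 1.31 0 0 0 0 1.5;3.65 2.34 0 0 0 0 1.5;4.46 3.55 0 0 0 0 1.5;5 4.92 0 0 0 0 1.5;5.24 6.36 0 0 0 0 1.5;5.18 7.82 0 0 0 0 1.5;4.82 9.24 0 0 0 0 1.5;4.17 10.55 0 0 0 0 1.5;3.26 11.7 0 0 0 0 1.5;2.13 12.63 0 0 0 0 1.5;0.83 13.31 0 0 0 0 1.5'
python3 -c "
from h import *
plan([6,12,18,24,30,36,42,48,54,60])"
```

```text
time: 11.45
tool_pos: [588.1, 50.7, 265.4]
tcp_rot: [-180.0, -0.1, -4.6]
ft_force: [7.6, 5.4, -0.3]
finger_gap: 22.8
t 11.45 ang -72.15 rad 70.27 z 265.4 Ftan -8.85 Frad -2.80 Fz -0.30 gap 22.8 [-1.7997e+02 -7.0000e-02 -4.5900e+00]
6 -0.7 0.22 0.14
12 -1.41 0.39 0.14
18 -2.14 0.48 0.13
24 -2.87 0.5 0.13
30 -3.6 0.44 0.13
36 -4.32 0.31 0.13
42 -5.03 0.1 0.13
48 -5.7 -0.18 0.13
54 -6.35 -0.53 0.13
60 -6.95 -0.95 0.13
```

```bash
python3 -m creep '-0.7 0.22 0 0 0 0 1.5;-1.41 0.39 0 0 0 0 1.5;-2.14 0.48 0 0 0 0 1.5;-2.87 0.5 0 0 0 0 1.5;-3.6 0.44 0 0 0 0 1.5'
python3 -c "
from h import *
plan([6,12,18,24,30,36,42,48,54,60])"
```

```text
time: 11.95
tool_pos: [552.9, 49.0, 265.3]
tcp_rot: [-180.0, -0.2, -4.6]
ft_force: [8.3, -0.7, -1.9]
finger_gap: 22.6
t 11.95 ang -101.31 rad 69.93 z 265.3 Ftan -8.33 Frad -0.90 Fz -1.86 gap 22.6 [-179.97   -0.23   -4.6 ]
6 -0.72 -0.12 0.13
12 -1.43 -0.32 0.13
18 -2.11 -0.59 0.13
24 -2.76 -0.93 0.12
30 -3.37 -1.33 0.12
36 -3.93 -1.8 0.12
42 -4.44 -2.33 0.12
48 -4.9 -2.9 0.12
54 -5.29 -3.52 0.11
60 -5.61 -4.18 0.11
```

```bash
python3 -m creep '-0.72 -0.12 0 0 0 0 1.5;-1.43 -0.32 0 0 0 0 1.5;-2.11 -0.59 0 0 0 0 1.5;-2.76 -0.93 0 0 0 0 1.5;-3.37 -1.33 0 0 0 0 1.5;-3.93 -1.8 0 0 0 0 1.5'
python3 -c "
from h import *
plan([4,8,12,16,20,24,28,32])"
```

```text
time: 12.55
tool_pos: [516.1, 69.7, 265.3]
tcp_rot: [180.0, -0.4, -4.6]
ft_force: [8.9, -3.3, -2.4]
finger_gap: 22.5
t 12.55 ang -136.48 rad 69.59 z 265.3 Ftan -8.46 Frad -4.19 Fz -2.40 gap 22.5 [179.99  -0.4   -4.63]
4 -0.38 -0.31 0.13
8 -0.71 -0.67 0.13
12 -1.01 -1.05 0.13
16 -1.28 -1.46 0.13
20 -1.53 -1.88 0.12
24 -1.75 -2.32 0.12
28 -1.93 -2.77 0.12
32 -2.08 -3.24 0.12
```

```bash
python3 -m creep '-0.38 -0.31 0 0 0 0 1.5;-0.71 -0.67 0 0 0 0 1.5;-1.01 -1.05 0 0 0 0 1.5;-1.28 -1.46 0 0 0 0 1.5;-1.53 -1.88 0 0 0 0 1.5'
python3 -c "
from h import *
plan([4,8,12,16,20,24,28,32])"
```

```text
time: 13.05
tool_pos: [503.4, 88.9, 265.3]
tcp_rot: [179.9, -0.5, -4.7]
ft_force: [7.2, -4.1, -1.6]
finger_gap: 22.5
t 13.05 ang -155.56 rad 69.45 z 265.3 Ftan -6.69 Frad -4.81 Fz -1.58 gap 22.5 [179.91  -0.54  -4.68]
4 -0.27 -0.41 0.13
8 -0.46 -0.86 0.12
12 -0.62 -1.32 0.12
16 -0.75 -1.79 0.12
20 -0.85 -2.27 0.12
24 -0.91 -2.76 0.12
28 -0.93 -3.24 0.12
32 -0.93 -3.73 0.11
```

```bash
python3 -m creep '-0.27 -0.41 0 0 0 0 1.5;-0.46 -0.86 0 0 0 0 1.5;-0.62 -1.32 0 0 0 0 1.5;-0.75 -1.79 0 0 0 0 1.5;-0.85 -2.27 0 0 0 0 1.5'
python3 -c "
from h import *
plan([4,8,12,16,20,24,28,32])"
```

```text
time: 13.55
tool_pos: [497.5, 111.1, 265.3]
tcp_rot: [179.8, -0.6, -4.7]
ft_force: [5.4, -6.9, -0.1]
finger_gap: 22.4
t 13.55 ang -174.61 rad 69.40 z 265.3 Ftan -7.39 Frad -4.77 Fz -0.08 gap 22.4 [179.79  -0.65  -4.74]
4 -0.13 -0.47 0.13
8 -0.17 -0.96 0.13
12 -0.17 -1.45 0.13
16 -0.13 -1.94 0.12
20 -0.07 -2.42 0.12
24 0.03 -2.9 0.12
28 0.17 -3.37 0.12
32 0.33 -3.83 0.12
```

```bash
python3 -m creep '-0.13 -0.47 0 0 0 0 1.5;-0.17 -0.96 0 0 0 0 1.5;-0.17 -1.45 0 0 0 0 1.5;-0.13 -1.94 0 0 0 0 1.5;-0.07 -2.42 0 0 0 0 1.5'
python3 -c "
from h import *
plan([4,8,12,16,20,24,28,32])"
```

```text
time: 14.05
tool_pos: [499.2, 134.0, 265.3]
tcp_rot: [179.6, -0.7, -4.8]
ft_force: [1.6, -9.1, 1.9]
finger_gap: 22.5
t 14.05 ang 166.35 rad 69.36 z 265.3 Ftan -8.45 Frad -3.71 Fz 1.86 gap 22.5 [179.65  -0.69  -4.82]
4 0.03 -0.49 0.13
8 0.15 -0.96 0.13
12 0.31 -1.43 0.12
16 0.5 -1.88 0.12
20 0.72 -2.31 0.12
24 0.97 -2.73 0.12
28 1.25 -3.13 0.13
32 1.56 -3.51 0.13
```

```bash
python3 -m creep '0.03 -0.49 0 0 0 0 1.5;0.15 -0.96 0 0 0 0 1.5;0.31 -1.43 0 0 0 0 1.5;0.5 -1.88 0 0 0 0 1.5;0.72 -2.31 0 0 0 0 1.5'
python3 -c "
from h import *
plan([4,8,12,16,20,24,28,32])"
```

```text
time: 14.55
tool_pos: [508.3, 155.2, 265.3]
tcp_rot: [179.5, -0.7, -4.9]
ft_force: [-0.6, -8.3, 3.3]
finger_gap: 22.9
t 14.55 ang 147.22 rad 69.40 z 265.3 Ftan -7.29 Frad -4.00 Fz 3.28 gap 22.9 [179.51  -0.66  -4.87]
4 0.19 -0.45 0.13
8 0.46 -0.86 0.13
12 0.76 -1.24 0.13
16 1.09 -1.61 0.13
20 1.44 -1.95 0.13
24 1.81 -2.26 0.13
28 2.21 -2.55 0.13
32 2.62 -2.81 0.13
```

Total is about 343°, still free (7–8.5 N).

```bash
python3 -m creep '0.19 -0.45 0 0 0 0 1.5;0.46 -0.86 0 0 0 0 1.5;0.76 -1.24 0 0 0 0 1.5;1.09 -1.61 0 0 0 0 1.5;1.44 -1.95 0 0 0 0 1.5'
python3 -c "
from h import *
plan([4,8,12,16,20,24,28,32])"
```

```text
time: 15.05
tool_pos: [523.8, 172.4, 265.3]
tcp_rot: [179.4, -0.6, -4.9]
ft_force: [-4.1, -7.9, 4.2]
finger_gap: 22.5
t 15.05 ang 128.00 rad 69.55 z 265.3 Ftan -8.14 Frad -3.71 Fz 4.16 gap 22.5 [179.39  -0.57  -4.92]
4 0.34 -0.35 0.13
8 0.73 -0.65 0.13
12 1.14 -0.91 0.13
16 1.57 -1.15 0.13
20 2.01 -1.36 0.13
24 2.46 -1.53 0.14
28 2.93 -1.67 0.14
32 3.41 -1.78 0.14
```

```bash
python3 -m creep '0.34 -0.35 0 0 0 0 1.5;0.73 -0.65 0 0 0 0 1.5;1.14 -0.91 0 0 0 0 1.5;1.57 -1.15 0 0 0 0 1.5;2.01 -1.36 0 0 0 0 1.5'
python3 -c "
from h import *
plan([4,8,12,16,20,24,28,32])"
```

```text
time: 15.55
tool_pos: [544.0, 183.6, 265.3]
tcp_rot: [179.3, -0.4, -4.9]
ft_force: [-6.0, -6.7, 5.0]
finger_gap: 22.5
t 15.55 ang 108.88 rad 69.78 z 265.3 Ftan -7.80 Frad -4.38 Fz 4.95 gap 22.5 [179.3   -0.41  -4.95]
4 0.44 -0.2 0.13
8 0.91 -0.35 0.13
12 1.38 -0.47 0.13
16 1.86 -0.55 0.13
20 2.35 -0.6 0.14
24 2.84 -0.62 0.14
28 3.33 -0.6 0.14
32 3.81 -0.55 0.15
```

```bash
python3 -m creep '0.44 -0.2 0 0 0 0 1.5;0.91 -0.35 0 0 0 0 1.5;1.38 -0.47 0 0 0 0 1.5;1.86 -0.55 0 0 0 0 1.5;2.35 -0.6 0 0 0 0 1.5'
python3 -c "
from h import *
plan([4,8,12,16,20,24,28,32])"
```

```text
time: 16.05
tool_pos: [566.5, 187.6, 265.3]
tcp_rot: [179.3, -0.2, -4.9]
ft_force: [-9.3, -3.6, 5.1]
finger_gap: 22.5
t 16.05 ang 90.06 rad 69.96 z 265.3 Ftan -9.32 Frad -3.58 Fz 5.10 gap 22.5 [179.26  -0.2   -4.94]
4 0.49 -0.03 0.13
8 0.98 -0.02 0.13
12 1.46 0.02 0.13
16 1.94 0.1 0.14
20 2.42 0.21 0.14
24 2.89 0.35 0.14
28 3.34 0.52 0.15
32 3.79 0.73 0.15
```

Total is 400° and the force reads 9.3 N, possibly the start of contact. Same step again.

```bash
python3 -m creep '0.49 -0.03 0 0 0 0 1.5;0.98 -0.02 0 0 0 0 1.5;1.46 0.02 0 0 0 0 1.5;1.94 0.1 0 0 0 0 1.5;2.42 0.21 0 0 0 0 1.5'
python3 -c "
from h import *
plan([4,8,12,16,20,24,28,32])"
```

```text
time: 16.55
tool_pos: [588.7, 184.2, 265.3]
tcp_rot: [179.3, 0.0, -4.9]
ft_force: [-11.9, 0.4, 5.3]
finger_gap: 22.7
t 16.55 ang 71.62 rad 70.19 z 265.3 Ftan -11.43 Frad -3.38 Fz 5.28 gap 22.7 [ 1.7929e+02  4.0000e-02 -4.8900e+00]
4 0.47 0.15 0.13
8 0.93 0.31 0.13
12 1.38 0.5 0.13
16 1.81 0.73 0.14
20 2.23 0.99 0.14
24 2.62 1.27 0.14
28 3.0 1.58 0.15
32 3.35 1.92 0.15
```

```bash
python3 -m creep '0.47 0.15 0 0 0 0 1.5;0.93 0.31 0 0 0 0 1.5'
python3 -c "
from h import *
plan([4,8,12,16,20,24,28,32])"
```

```text
time: 16.75
tool_pos: [595.9, 181.4, 265.3]
tcp_rot: [179.3, 0.3, -4.8]
ft_force: [-11.1, 1.0, 5.4]
finger_gap: 22.5
t 16.75 ang 65.38 rad 70.23 z 265.3 Ftan -10.46 Frad -3.75 Fz 5.41 gap 22.5 [179.35   0.3   -4.82]
4 0.45 0.2 0.13
8 0.89 0.41 0.13
12 1.31 0.66 0.13
16 1.72 0.93 0.13
20 2.1 1.23 0.13
24 2.47 1.55 0.13
28 2.81 1.9 0.13
32 3.12 2.28 0.14
```

```bash
python3 -m creep '0.45 0.2 0 0 0 0 1.5;0.89 0.41 0 0 0 0 1.5'
python3 -c "
from h import *
plan([4,8,12,16,20,24,28,32])"
python3 -m creep '0.42 0.25 0 0 0 0 1.5'
python3 -c "
from h import *
plan([4,8,12,16,20,24,28,32])"
```

```text
time: 16.95
tool_pos: [602.5, 178.0, 265.3]
tcp_rot: [179.4, 0.6, -4.7]
ft_force: [-12.6, 1.7, 6.5]
finger_gap: 22.8
t 16.95 ang 59.27 rad 70.28 z 265.3 Ftan -11.72 Frad -4.95 Fz 6.51 gap 22.8 [179.43   0.55  -4.74]
4 0.42 0.25 0.13
8 0.83 0.51 0.13
12 1.23 0.8 0.13
16 1.6 1.11 0.13
20 1.96 1.45 0.13
24 2.28 1.82 0.13
28 2.58 2.2 0.13
32 2.86 2.61 0.13
time: 17.05
tool_pos: [604.8, 176.6, 265.3]
tcp_rot: [179.5, 0.8, -4.7]
ft_force: [-10.9, 3.0, 5.6]
finger_gap: 22.7
t 17.05 ang 57.07 rad 70.26 z 265.3 Ftan -10.80 Frad -3.40 Fz 5.58 gap 22.7 [179.51   0.78  -4.65]
4 0.41 0.27 0.13
8 0.82 0.54 0.12
12 1.2 0.85 0.12
16 1.56 1.17 0.12
20 1.9 1.53 0.12
24 2.21 1.9 0.12
28 2.5 2.3 0.12
32 2.75 2.72 0.12
```

```bash
python3 -m creep '0.41 0.27 0 0 0 0 1.5;0.82 0.54 0 0 0 0 1.5'
python3 -c "
from h import *
plan([4,8])"
python3 -m creep '0.38 0.33 0 0 0 0 1.5;0.73 0.65 0 0 0 0 1.5'
python3 -c "
from h import *
plan([4,8,12,16,20])"
```

```text
time: 17.25
tool_pos: [610.7, 172.4, 265.3]
tcp_rot: [179.6, 1.0, -4.5]
ft_force: [-11.8, 4.8, 4.8]
finger_gap: 22.8
t 17.25 ang 51.19 rad 70.29 z 265.3 Ftan -12.21 Frad -3.71 Fz 4.81 gap 22.8 [179.63   1.02  -4.54]
4 0.38 0.31 0.12
8 0.75 0.63 0.12
time: 17.45
tool_pos: [615.8, 167.7, 265.3]
tcp_rot: [179.8, 1.2, -4.4]
ft_force: [-9.2, 6.7, 4.2]
finger_gap: 22.9
t 17.45 ang 45.50 rad 70.24 z 265.3 Ftan -11.28 Frad -1.63 Fz 4.17 gap 22.9 [179.8    1.22  -4.4 ]
4 0.35 0.35 0.13
8 0.69 0.7 0.12
12 1.0 1.07 0.11
16 1.29 1.47 0.11
20 1.55 1.88 0.11
```

```bash
python3 -m creep '0.35 0.35 0 0 0 0 1.5;0.69 0.7 0 0 0 0 1.5;1 1.07 0 0 0 0 1.5;1.29 1.47 0 0 0 0 1.5'
python3 -c "
from h import *
plan([4,8,12])"
```

```text
time: 17.85
tool_pos: [626.2, 154.9, 265.3]
tcp_rot: [-180.0, 1.4, -4.2]
ft_force: [-9.2, 9.6, 3.7]
finger_gap: 23.1
t 17.85 ang 32.04 rad 70.33 z 265.3 Ftan -13.01 Frad -2.70 Fz 3.66 gap 23.1 [-180.      1.38   -4.24]
4 0.25 0.42 0.13
8 0.5 0.85 0.12
12 0.71 1.28 0.11
```

Now at 458° total with 13.0 N. The known slope puts contact at about 379° ± 4°, so the target is about 469°.

```bash
python3 -m creep '0.25 0.42 0 0 0 0 1.5;0.5 0.85 0 0 0 0 1.5;0.66 1.17 0 0 0 0 1.5'
python3 -c "
from h import *
plan([])"
python3 - <<'E'
import numpy as np
from scipy.optimize import curve_fit
# total angle, Ftan
d=np.array([(59,7.97),(202,8.85),(231,8.33),(266.5,8.46),(285.6,6.69),(304.6,7.39),(323.7,8.45),(342.8,7.29),(362,8.14),(381.1,7.8),(400,9.32),(418.4,11.43),(424.6,10.46),(430.7,11.72),(433,10.8),(438.8,12.21),(444.5,11.28),(458,13.01)])
p,c=curve_fit(lambda x,b,k:b+np.maximum(0,x-k)*5.8/90,d[:,0],d[:,1],p0=[8,380]);print(p,np.sqrt(np.diag(c)))
p,c=curve_fit(lambda x,k:8+np.maximum(0,x-k)*5.8/90,d[:,0],d[:,1],p0=[380]);print(p,np.sqrt(np.diag(c)))
E
```

```text
time: 18.15
tool_pos: [631.0, 145.9, 265.3]
tcp_rot: [-179.8, 1.5, -4.1]
ft_force: [-6.5, 11.3, 3.0]
finger_gap: 22.8
t 18.15 ang 23.73 rad 70.32 z 265.3 Ftan -12.96 Frad -1.35 Fz 2.95 gap 22.8 [-179.76    1.48   -4.07]
[  7.95222222 379.83486591] [0.2126802  4.66720173]
[380.5762452] [3.20671923]
```

The fit puts contact at 380° ± 5°. I am at 466°, about 86° past contact, which is what is wanted. Let go and rise straight up.

```bash
python3 -m creep '0 0 0 0 0 0 1.5;0 0 0 0 0 0 4;0 0 0 0 0 0 8.5;0 0 0 0 0 0 8.5;0 0 0 0 0 0 8.5;0 0 0 0 0 0 8.5;0 0 0 0 0 0 8.5;0 0 -2 0 0 0 8.5;0 0 -4 0 0 0 8.5;0 0 -7 0 0 0 8.5;0 0 -9 0 0 0 8.5;0 0 -9 0 0 0 8.5'
python3 -m creep '-4 8 0 0 0 0 8.5;-8 14 0 0 0 0 8.5;-12 20 0 0 0 0 8.5;-16 26 0 0 0 0 8.5;-20 30 0 0 0 0 8.5;-20 30 0 0 0 0 8.5;-20 30 0 0 0 0 8.5;-20 30 0 0 0 0 8.5;-20 30 0 0 0 0 8.5;-20 30 0 0 0 0 8.5'
python3 - <<'E'
from h import *
for n in('side','top'):
    im=imaging.snapshot(n); cv2.imwrite(f'pics/{n}6.png',im[:,:,::-1])
    b=(290,185,320,210)
    for x in blobs(im,(196,150,300,215) if n=='top' else (225,155,300,200)): print(n,x)
v=np.radians(23.73); print(proj('top',[566.6+70*np.cos(v),117.6+70*np.sin(v),278]),proj('side',[566.6+70*np.cos(v),117.6+70*np.sin(v),278]),proj('top',[552.7,-61.9,74]))
E
```

```text
time: 19.35
tool_pos: [634.5, 145.5, 359.8]
tcp_rot: [-179.7, 1.1, -4.1]
ft_force: [0.3, 0.4, -0.4]
finger_gap: 85.1
time: 20.35
tool_pos: [414.1, -139.1, 361.5]
tcp_rot: [-179.6, 1.1, -4.1]
ft_force: [-1.3, -0.1, -0.2]
finger_gap: 84.8
side (np.int32(167), array([244.92814371, 177.36526946]), array([241, 167,   9,  21]))
side (np.int32(13), array([245.69230769, 194.53846154]), array([244, 193,   5,   4]))
top (np.int32(80), array([214.775 , 160.1375]), array([211, 155,   9,  12]))
top (np.int32(49), array([282.67346939, 195.42857143]), array([279, 192,   8,   8]))
[214.61860909 159.95556507] [245.45271086 177.1022618 ] [283.03103481 195.14891619]
```

View pics/side6.png

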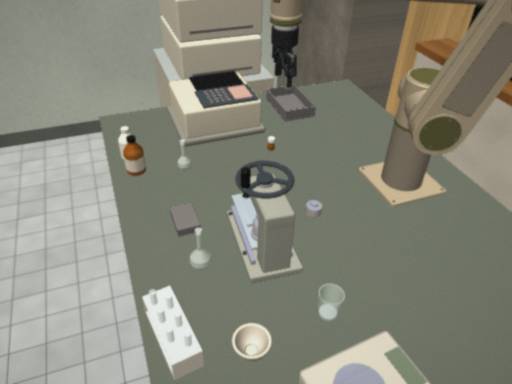

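View pics/top6.png

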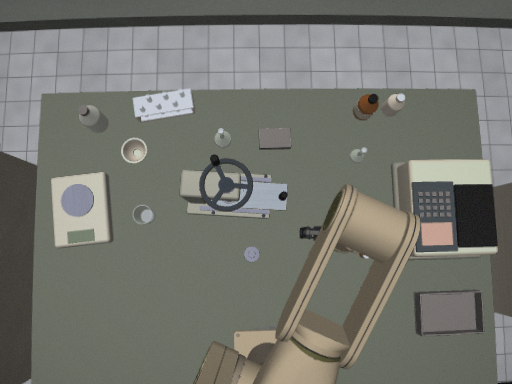

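The knob stayed where it was left: top (214.8,160.1) against (214.6,160.0) predicted. The handle is at (282.7,195.4) against the home prediction (283.0,195.1). The bystanders have not moved and the gripper is clear. Handing in.

```bash
python3 -c "
from bench import r
print(r.hand_in())"
```

```text
the job is handed in; nothing more can be done
None
```

I slid the tray home, wound the screw to about a quarter turn past first contact, let go and handed the job in at about 20 s. No verdict was reported.

- **Tray:** I gripped its handle and pushed it about 70 mm to the stop. The force rose to 13 N with no further movement, within 0.2 mm of the predicted home position. A final picture has the handle within half a pixel of home.
- **Screw:** I carried the knob 466° clockwise. Fitting the tangential force, about 8 N while free and rising with load, puts first contact at 380° ± 5°. That makes it about 86° past contact, or roughly 153 N on the plunger against the allowed 105 to 215 N.
- **After letting go:** The knob stayed where I left it, the gripper reads no contact, and no bystander appears to have moved in the last pictures, judged by eye.

**Uncertainty:** The contact point rests only on force readings with about 0.7 N of noise. Single readings put it anywhere from 365° to 393°, and the last one alone suggests 388°. Against the 61° to 122° allowed past contact, every reading from 365° to 393° still leaves the screw in range. I had no separate view of the foot meeting the plunger.

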